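Turn the draining divider tray and pack a two-layer cheese crate

ROBOT

A 6-joint arm with a two-finger parallel gripper is mounted at the origin on the work surface; the furniture and walls round the work are solid. World frame = base frame: x ahead of the robot, y to its left, z up, the work surface at z = 0. Lengths are in m, angles in rad, forces in N, time in s.
With the tool pointing down it reaches from about 0.35 to 0.975 m from the base axis. Payload 7.1 kg.
Tool frame: the origin (TCP) lies on the centre line of the jaws, within the pads' length; the fingertips stand 22 mm ahead of it and the grasp point (between the pads) lies 3 mm ahead of it; z points along the fingers, y is the line along which they close (so a half turn about z gives the same grasp; the last joint's range is limited). The gripper opens to 88 mm and grips with 3 to 60 N. Pads are 20 mm wide; open, the fingers measure 115 mm over their backs; the gripper's body (75 mm by 178 mm) begins 61 mm behind the grasp point.
Start: joints at [-1.153, 0.423, 1.63, -0, 1.089, -0.019], TCP at [0.264, -0.566, 0.245] pointing down, gripper open.
Joint ranges: [-3, 3], [-0.9, 2.11], [0.09, 2.58], [-1.31, 4.45], [0.11, 2.69], [-2.54, 2.54]. Speed limits (rad/s): [2.39, 2.39, 3.01, 3.14, 3.14, 3.14].

INTERFACE

Orientations are given as a rotation vector (axis times angle).
In Python, from rig import env gives the robot as it stands. The module is installed in compiled form; this text tells all that it offers. Calls block until the motion is done:
- env.move_pose(position, orientation): joint-space move of the TCP to a pose.
- env.move_linear(position, v=0.15, rot=None): straight line of the TCP; rot=None keeps the orientation; v is the mean speed in m/s.
- env.set_joints(angles): joint-space move.
- env.let_go() and env.gripper_close(force=None): open the fingers fully, or close them until they stop; force is the grip in N (None keeps the last).
- env.pause(seconds).
- env.inverse_kinematics(position, orientation): joint angles nearest the present ones, or None.
- env.sense(): the state.
- env.camera(name): name is "side" or "top" or "wrist"; returns the picture (480x640x3 uint8, red, green, blue); there is no depth.
- env.camera_info(name): a dict with "K" (3x3 intrinsics, pixels), "k1" (the pictures are not rectified: a ray, as slopes to the right and down, at radius r is drawn at 1 + k1 r^2 times it, then the intrinsics apply), "pose" (4x4, takes a point from camera to world coordinates). Camera axes: x right, y down, z forward; pixel columns grow to the right and rows downward; lengths in m; the calibration is good to about 2 mm. A picture is of the moment at which its call begins: read the wrist's pose just before it. camera_info takes no time and is no camera call; for the wrist camera it gives the pose at the moment of the call.
A pose or a line that the arm cannot do raises env.MotionError and nothing moves.
- env.finish_job(): hands the job in; it is judged then, once.
The state is a dict: "time_s": time; "q": joint angles; "qd": joint speeds; "tau": joint torques, N m; "tool_pos": TCP position; "ee_rot": TCP orientation; "force": force on the tool from outside, world axes, zero at the start; "wrist_torque": the same for the moment, N m; "width": opening from 0.0 (shut) to 1.0 (fully open); "finger_force": force on a finger pad.
Only numpy, scipy, OpenCV 4.12 (cv2) and the standard library are available. Lean on these libraries where they do the work, as an engineer would, in place of code of your own. Each camera call takes 0.05 s, during which the arm holds its last target. There are 200 camera calls.

TASK

First turn the wooden divider tray over where it drains, without taking it out from under the low shelf, and leave it on the wire grid hollow side up to air. While it airs, put every loose yellow tasting cube side by side on the floor of the wooden crate. Then set the tray fully down into the crate as the divider, hollow side up with its grip lying in the crate's notch, and finally stand every loose white goat brick side by side in the tray; leave the other cheeses on the counter alone.

Things in the scene. Friction and masses are not known exactly. Their poses are not given: they have to be found in the camera images.
- drain_stand: Fixed draining stand on the counter, on the robot's left: drip pan with a wire grid (170 x 120 mm, flat top 70 mm above the counter), over its back part a low wooden shelf on four thin black legs. Origin on the counter under the grid's middle; x points away from the robot, y left, z up. Legs 10 mm thick at x -28 and +77 mm, y -70 and +70 mm.
- grid_mid (a point): Middle of the top of the wire grid, 70 mm above the counter. The tray starts within 15 mm of here and is turned here. Round the stand, fixed: a half wheel of cheese 85 mm high whose flat side stands 75 to 125 mm left of the tray's grip, and a dark box 133 mm high right behind the stand; loose, on the counter in front, the low white disc.
- shelf_edge (a point): Middle of the lower front edge of the shelf board, 38 mm in front of the grid's middle and 200 mm above the counter (130 mm above the grid). The board is 16 mm thick and reaches 125 mm back from here and 78 mm to either side; a white disc cheese lies on it (to 257 mm height). The room above and in front of this edge is open.
- tray: Loose tray of light wood, 156 x 96 x 28 mm (x, y, z), 0.16 kg, floor 4 mm, walls 5 mm (hollow 146 x 86 x 24 mm), with a dark grip standing out 66 mm from the middle of its -x end. Origin at the tray's very centre, on the grip's axis. z points out of the hollow side: at the start it lies upside down (z down), the grip towards the robot. Turning about the grip's axis sweeps a 50 mm radius.
- tray_grip (a point): Point on the grip's axis, 33 mm out from the tray's end (111 mm from its origin along -x); axes as the tray's. The grip is an octagonal prism 22 mm across the flats, two flats level and two upright when the tray lies flat, so it can be pinched from above or leaning 45 degrees to either side. On the grid the axis is 84 mm above the counter, 118 mm when the tray stands (by itself, stably) on a long side wall.
- crate: Fixed open wooden crate on the robot's right, outer 180 x 120 x 82 mm, inside 164 (x) x 104 (y) mm, walls and floor 8 mm. Origin on the counter under its middle, z up. Blocks 10 x 10 mm in the four inner corners reach to 66 mm height and carry the tray, which has 4 mm play all round.
- crate_notch (a point): Middle of the floor of the notch (36 mm wide, open upward) in the crate's -x end wall, which faces left and towards the robot, 63 mm above the counter; the tray's grip lies in it and points outward. Fixed, a pile of log cheeses up to 200 mm high lies between the crate and the robot, about 15 mm off the crate at the nearest, and two stacked cheeses 70 mm high stand behind the notch end.
- tray_seat (a point): Where the tray's origin is when it is fully down in the crate: above the crate's origin, 80 mm above the counter. Then the tray's x axis points along the crate's x axis, its inner floor is 70 mm and its rim 94 mm above the counter.
- cube_1: Loose yellow tasting cube of cheese, 48 x 50 x 50 mm, 0.11 kg, standing on the counter. Origin at the middle of its underside, z up. Three fit in a row along the crate's x axis, about 55 mm apart. Fixed cheeses up to 85 mm high stand close to its near and far side, so close the fingers along the counter's left-right (y). May be absent.
- cube_2: As cube_1, may be absent.
- cube_3: As cube_1, may be absent.
- brick_1: Loose white goat-cheese brick with rounded edges, 62 x 61 x 62 mm, 0.15 kg, standing on the counter. Origin at the middle of its underside, z up. Two fit in a row along the tray, about 74 mm apart. As with the cubes there is room beside it for fingers that close along y. May be absent.
- brick_2: Like brick_1, 61 x 62 x 59 mm. May be absent.
- white_disc: Flat white cheese, 127 mm across, 40 mm high, on the counter in front of the stand: leave alone.
- little_tomme: Small brown cheese, 86 mm across, 59 mm high, at the back: leave alone.

How it is judged:
By the outcome, as a careful person would: the job done as asked, in the order asked, and still so for the second after the job is handed in, with the robot touching nothing.
Of cube_1, cube_2, cube_3 only 2 to 3 are there at a start; the rules pass over those that are not, and their reading is None.
Of brick_1, brick_2 only 1 to 2 are there at a start; the rules pass over those that are not, and their reading is None.
At some moment in a run one of cube_1, cube_2, cube_3, brick_1, brick_2 may be knocked a few centimetres aside while the robot is not near it.
It also fails if it takes over 210 s, if anything falls off the work surface, if the arm or the gripper's body presses on something with over 40 N, if the wrist force passes 120 N, or if a joint passes its speed limit or range.

## Working session

There is one attempt and no reset: what is moved stays moved. The work goes in short steps, each a Python script; the robot and the scene stay as the last script left them, time stands still between calls to the robot, and variables do not carry over. Pictures are saved under pics/ and viewed, at most 14 in all, crops included, and the job is handed in when it is done.

```bash
mkdir -p pics; python3 - <<'E'
from rig import env
import cv2
for n in("side","top"):
    cv2.imwrite(f"pics/{n}0.png",env.camera(n)[:,:,::-1]); i=env.camera_info(n); print(n,i["K"].tolist(),i["k1"],i["pose"].round(3).tolist())
s=env.sense();print(s["tool_pos"],s["ee_rot"],s["time_s"])
i=env.camera_info("wrist");print(i["pose"].round(3).tolist(),i["K"].tolist())
E
```

```text
side [[571.956072384141, 0.0, 316.6923427265598], [0.0, 571.956072384141, 232.27258993551337], [0.0, 0.0, 1.0]] -0.16408966462025046 [[-0.848, -0.189, 0.495, -0.167], [-0.53, 0.336, -0.779, 1.098], [-0.019, -0.923, -0.385, 0.683], [0.0, 0.0, 0.0, 1.0]]
top [[514.7046011945313, 0.0, 329.96044752220035], [0.0, 514.7046011945313, 243.90675967169238], [0.0, 0.0, 1.0]] -0.07390248521268936 [[-0.019, -0.988, 0.153, 0.318], [-1.0, 0.017, -0.015, 0.045], [0.012, -0.153, -0.988, 1.292], [0.0, 0.0, 0.0, 1.0]]
[ 0.26422626 -0.56588809  0.24400073] [-3.06569876e+00 -6.80273576e-01  3.88316828e-04] 0.1
[[0.424, -0.871, -0.25, 0.332], [-0.906, -0.408, -0.115, -0.534], [-0.001, 0.275, -0.961, 0.384], [0.0, 0.0, 0.0, 1.0]] [[347.85566266510466, 0.0, 318.86414853048524], [0.0, 347.85566266510466, 237.24150547702428], [0.0, 0.0, 1.0]]
```

View pics/side0.png

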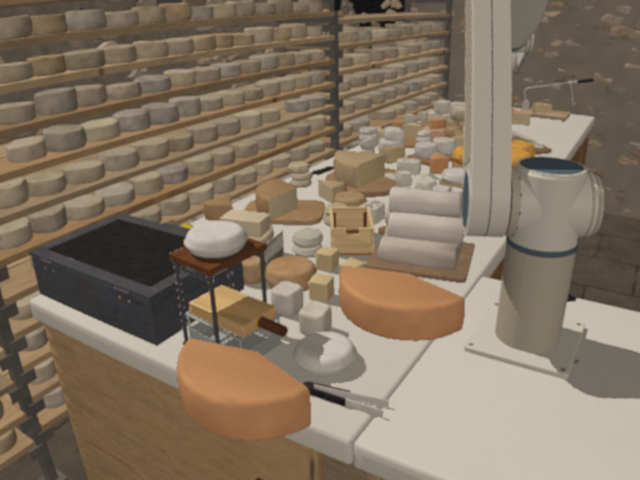

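View pics/top0.png

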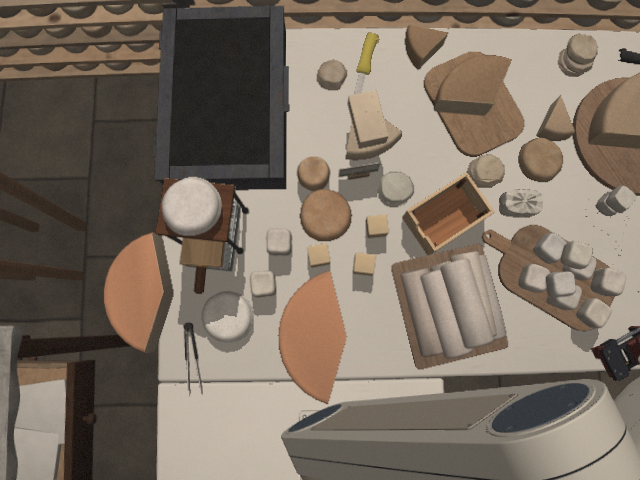

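The side view shows the stand with the tray upside down under the shelf, its grip at about (272,326) and the half wheel in front. The top view shows cubes near (377,226), (319,255) and (364,264), and bricks near (279,241) and (263,284). The crate is near (448,213), with the notch end at about (412,232). I'll take enlarged crops next.

```bash
cat > h.py <<'E'
from rig import env
import numpy as np, cv2
from scipy.spatial.transform import Rotation as R
def ray(i,uv):
    K=i["K"]; k=np.array(uv,float); d=np.array([(k[0]-K[0,2])/K[0,0],(k[1]-K[1,2])/K[1,1]]); s=d.copy()
    for _ in range(20): s=d/(1+i["k1"]*(s@s))
    T=i["pose"]; return T[:3,3],T[:3,:3]@np.array([s[0],s[1],1])
def px2w(i,uv,z):
    o,d=ray(i,uv); return o+d*(z-o[2])/d[2]
def w2px(i,p):
    T=i["pose"]; c=T[:3,:3].T@(np.array(p)-T[:3,3]); s=c[:2]/c[2]; s=s*(1+i["k1"]*(s@s)); return s*[i["K"][0,0],i["K"][1,1]]+[i["K"][0,2],i["K"][1,2]]
def rot(z,y):  # tool z direction, tool y (closing) hint -> rotvec
    z=np.array(z,float);z/=np.linalg.norm(z);y=np.array(y,float);y-=z*(y@z);y/=np.linalg.norm(y)
    return R.from_matrix(np.c_[np.cross(y,z),y,z]).as_rotvec()
E
python3 - <<'E'
import cv2
t=cv2.imread("pics/top0.png")
a=cv2.resize(t[170:330,150:310],(600,600),interpolation=cv2.INTER_CUBIC); cv2.imwrite("pics/c1.png",a)
a=cv2.resize(t[165:290,250:510],(800,385),interpolation=cv2.INTER_CUBIC); cv2.imwrite("pics/c2.png",a)
s=cv2.imread("pics/side0.png")
a=cv2.resize(s[210:360,160:360],(800,600),interpolation=cv2.INTER_CUBIC); cv2.imwrite("pics/c3.png",a)
E
```

```text
(no output)
```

View pics/c1.png

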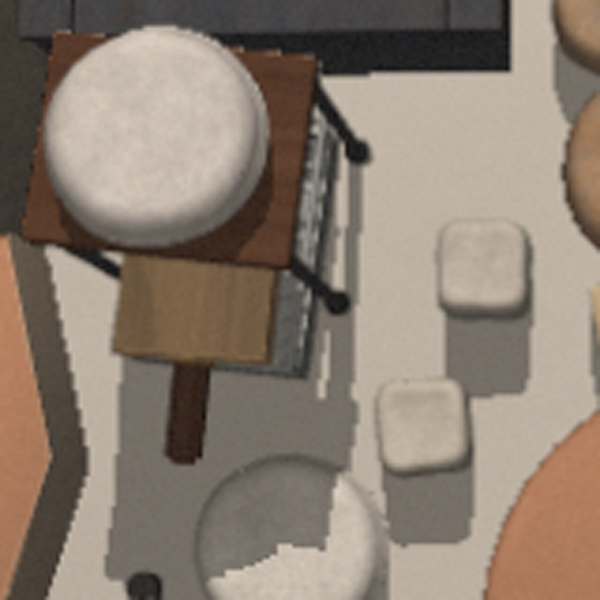

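View pics/c2.png

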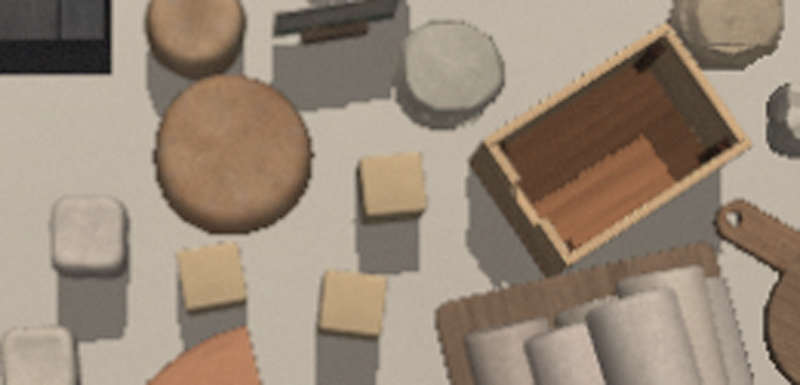

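View pics/c3.png

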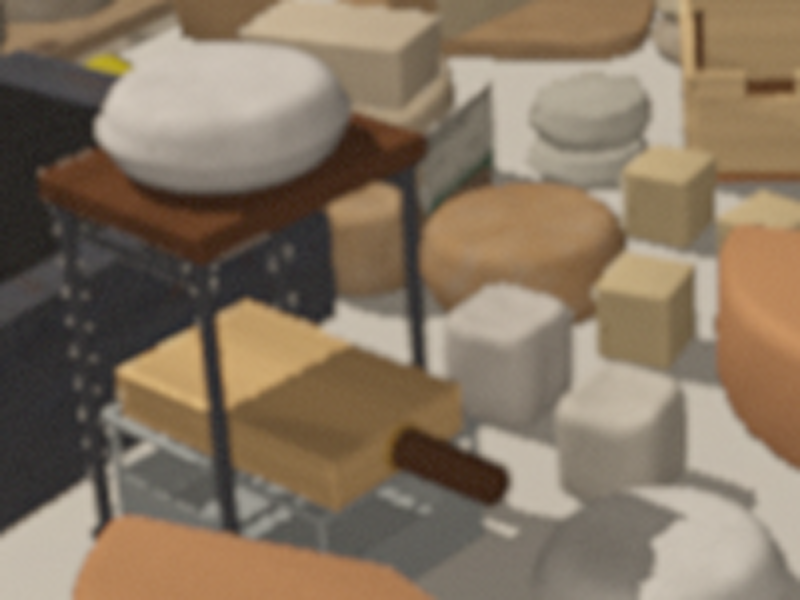

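The crops give tray front corners at c1 (113,353) and (270,363), and the grip running from (190,364) to (183,462). The crate rim corners are at c2 (485,145), (668,27), (749,143) and (567,268). Three cubes and two bricks are visible.

```bash
python3 - <<'E'
from h import *
i=env.camera_info("top")
f1=lambda u,v:(150-.5+u/3.75+0.0,170-.5+v/3.75); f2=lambda u,v:(250-.5+u/3.077,165-.5+v/3.08)
def show(n,f,pts,z):
    P=np.array([px2w(i,f(*p),z) for p in pts]); print(n,P[:,:2].round(4).tolist(),"mean",P.mean(0)[:2].round(4))
    for k in range(len(P)-1): d=P[k+1]-P[k]; print("   len %.1f ang %.1f"%(1e3*np.linalg.norm(d),np.degrees(np.arctan2(d[1],d[0]))))
show("trayfront",f1,[(113,353),(270,363)],.098)
show("grip",f1,[(190,364),(184,462)],.094)
show("shelf",f1,[(55,32),(318,58),(290,267),(22,240)],.216)
show("gridcorner",f1,[(305,376),],.07)
show("crate",f2,[(485,145),(668,27),(749,143),(567,268)],.082)
show("cA",f2,[(359,160),(420,153),(426,213),(366,220)],.05)
show("cB",f2,[(178,254),(238,242),(245,300),(187,311)],.05)
show("cC",f2,[(325,270),(386,276),(382,335),(320,330)],.05)
show("b1",f1,[(438,220),(526,220),(530,300),(442,303)],.06)
show("b2",f1,[(376,382),(464,376),(468,460),(384,466)],.06)
E
```

```text
trayfront [[0.4627, 0.3803], [0.4549, 0.2816]] mean [0.4588 0.331 ]
   len 98.9 ang -94.5
grip [[0.4555, 0.3327], [0.3944, 0.3354]] mean [0.4249 0.334 ]
   len 61.2 ang 177.5
shelf [[0.636, 0.3864], [0.6174, 0.2332], [0.4958, 0.2477], [0.514, 0.4012]] mean [0.5658 0.3171]
   len 154.3 ang -96.9
   len 122.5 ang 173.2
   len 154.6 ang 83.2
gridcorner [[0.4494, 0.2647]] mean [0.4494 0.2647]
crate [[0.5818, -0.1605], [0.6759, -0.3118], [0.5804, -0.3708], [0.4834, -0.2203]] mean [ 0.5804 -0.2658]
   len 178.2 ang -58.1
   len 112.2 ang -148.3
   len 179.0 ang 122.8
cA [[0.578, -0.0639], [0.5829, -0.1132], [0.534, -0.1162], [0.5291, -0.068]] mean [ 0.556  -0.0903]
   len 49.5 ang -84.2
   len 49.0 ang -176.4
   len 48.4 ang 95.8
cB [[0.5043, 0.082], [0.5131, 0.0343], [0.4667, 0.0296], [0.4588, 0.0755]] mean [0.4857 0.0553]
   len 48.5 ang -79.5
   len 46.6 ang -174.2
   len 46.6 ang 99.8
cC [[0.4895, -0.0343], [0.4839, -0.0826], [0.4371, -0.0779], [0.4419, -0.0291]] mean [ 0.4631 -0.056 ]
   len 48.6 ang -96.7
   len 47.0 ang 174.3
   len 49.1 ang 84.3
b1 [[0.5508, 0.1811], [0.5498, 0.1239], [0.4973, 0.1217], [0.4963, 0.1785]] mean [0.5235 0.1513]
   len 57.1 ang -91.0
   len 52.5 ang -177.6
   len 56.8 ang 91.0
b2 [[0.4459, 0.2209], [0.4488, 0.1644], [0.395, 0.162], [0.392, 0.2156]] mean [0.4204 0.1907]
   len 56.5 ang -87.0
   len 53.9 ang -177.5
   len 53.6 ang 93.2
```

```bash
python3 - <<'E'
from h import *
i=env.camera_info("top")
f1=lambda u,v:(149.5+u/3.75,169.5+v/3.75)
for p in [(10,235),(30,345),(50,455),(30,530),(5,600)]: print("wheel",px2w(i,f1(*p),.085).round(4))
for p in [(290,455),(195,540),(388,540)]: print("disc",px2w(i,f1(*p),.03).round(4))
t=cv2.imread("pics/top0.png"); 
for p in [(228,317),(203,317),(253,317),(228,292),(228,342)]: print("disc full",p,px2w(i,p,.03).round(4))
# reach probe: leans phi (deg, + = body to the right) at several heights, tool x towards / away robot
a=np.radians(-5); ax=np.array([np.cos(a),np.sin(a),0]); lf=np.array([-ax[1],ax[0],0]); up=np.array([0,0,1.])
g=np.array([.4313,.333,0])
for sg in (1,-1):
  for ph in (-60,-45,-20,0,20,45,60,75,90):
    c=np.radians(ph); z=lf*np.sin(c)-up*np.cos(c); y=sg*np.cross(z,ax)
    for h in (.084,.145):
      q=env.inverse_kinematics(g+[0,0,h]-.003*z,rot(z,y)); print(sg,ph,h,None if q is None else np.round(q,2))
E
python3 - <<'E'
import cv2
s=cv2.imread("pics/top0.png")
cv2.imwrite("pics/c4.png",cv2.resize(s[220:360,95:295],(800,560),interpolation=cv2.INTER_CUBIC))
E
```

```text
wheel [0.5411 0.4523 0.085 ]
wheel [0.4702 0.4371 0.085 ]
wheel [0.4005 0.4223 0.085 ]
wheel [0.3539 0.4338 0.085 ]
wheel [0.3108 0.4484 0.085 ]
disc [0.402  0.2813 0.03  ]
disc [0.3476 0.3428 0.03  ]
disc [0.3458 0.217  0.03  ]
disc full (228, 317) [0.3383 0.2779 0.03  ]
disc full (203, 317) [0.3391 0.339  0.03  ]
disc full (253, 317) [0.3373 0.2169 0.03  ]
disc full (228, 292) [0.3991 0.2784 0.03  ]
disc full (228, 342) [0.2782 0.2775 0.03  ]
1 -60 0.084 None
1 -60 0.145 None
1 -45 0.084 None
1 -45 0.145 None
1 -20 0.084 None
1 -20 0.145 None
1 0 0.084 [ 0.64  0.54  1.9  -0.    0.7   2.29]
1 0 0.145 [ 0.64  0.44  1.87 -0.    0.83  2.29]
1 20 0.084 [0.48 0.51 2.04 0.66 0.49 1.57]
1 20 0.145 [0.48 0.4  2.02 0.53 0.6  1.71]
1 45 0.084 [0.27 0.62 2.15 1.53 0.72 0.54]
1 45 0.145 [0.27 0.48 2.14 1.38 0.74 0.75]
1 60 0.084 [0.17 0.76 2.16 1.7  1.01 0.25]
1 60 0.145 [0.17 0.61 2.18 1.61 0.99 0.41]
1 75 0.084 [0.1  0.93 2.14 1.74 1.3  0.08]
1 75 0.145 [0.1  0.78 2.17 1.71 1.28 0.19]
1 90 0.084 [ 0.08  1.1   2.07  1.74  1.58 -0.04]
1 90 0.145 [0.08 0.97 2.13 1.74 1.56 0.05]
-1 -60 0.084 [ 0.89  0.96  1.42 -0.51  1.7  -0.4 ]
-1 -60 0.145 [ 0.89  0.87  1.43 -0.51  1.77 -0.43]
-1 -45 0.084 [ 0.86  0.83  1.53 -0.43  1.47 -0.42]
-1 -45 0.145 [ 0.86  0.75  1.53 -0.43  1.55 -0.46]
-1 -20 0.084 [ 0.76  0.65  1.74 -0.27  1.04 -0.56]
-1 -20 0.145 [ 0.76  0.56  1.72 -0.25  1.15 -0.59]
-1 0 0.084 [ 0.64  0.54  1.9  -0.    0.7  -0.85]
-1 0 0.145 [ 0.64  0.44  1.87 -0.    0.83 -0.85]
-1 20 0.084 [ 0.48  0.51  2.04  0.66  0.49 -1.57]
-1 20 0.145 [ 0.48  0.4   2.02  0.53  0.6  -1.43]
-1 45 0.084 None
-1 45 0.145 [ 0.27  0.48  2.14  1.38  0.74 -2.39]
-1 60 0.084 None
-1 60 0.145 None
-1 75 0.084 None
-1 75 0.145 None
-1 90 0.084 None
-1 90 0.145 None
```

View pics/c4.png

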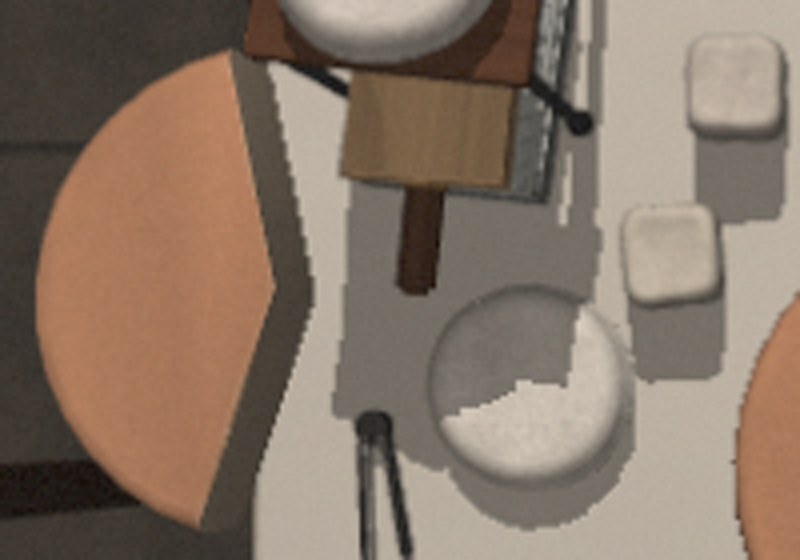

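The disc's far edge is at x≈0.40, so the grip is clear of it. The wheel's nearest point is y≈0.42–0.43, about 95 mm left of the grip, so a low left lean is blocked. My plan is to grasp leaning right and turn towards a left lean in two stages. I'll probe the reach with some pitch.

```bash
cat >> h.py <<'E'
UP=np.array([0,0,1.])
def gz(yaw,ph,pt=0,sg=-1):
    """tool z / rotvec for pinching an axis of heading yaw; ph lean (+ = body to the right), pt>0 body towards robot. deg"""
    a=np.radians(yaw); ax=np.array([np.cos(a),np.sin(a),0]); lf=np.array([-ax[1],ax[0],0]); c,p=np.radians([ph,pt])
    d=lf*np.sin(c)-UP*np.cos(c); z=d*np.cos(p)+ax*np.sin(p); return z,rot(z,sg*np.cross(d,ax))
def tcp(P,yaw,ph,pt=0,sg=-1,off=.003):
    z,r=gz(yaw,ph,pt,sg); return np.array(P)-off*z,r
E
python3 - <<'E'
from h import *
for g in ([.4313,.333],):
 for sg in (-1,1):
  for pt in (-20,-10,0,10,20,30):
   print(sg,pt)
   for ph,h in ((45,.084),(45,.118),(45,.145),(20,.145),(0,.145),(-20,.145),(-45,.145),(-45,.118),(-30,.086)):
    p,r=tcp([*g,h],-5,ph,pt,sg,.006); q=env.inverse_kinematics(p,r); print("  ",ph,h,None if q is None else np.round(q,2))
E
```

```text
-1 -20
   45 0.084 [ 0.22  0.7   1.93  1.05  1.02 -2.22]
   45 0.118 [ 0.22  0.64  1.94  1.01  1.05 -2.16]
   45 0.145 [ 0.22  0.59  1.94  0.99  1.08 -2.11]
   20 0.145 [ 0.39  0.52  1.83  0.54  1.03 -1.49]
   0 0.145 [ 0.53  0.56  1.7   0.22  1.18 -1.07]
   -20 0.145 [ 0.64  0.65  1.56 -0.01  1.41 -0.77]
   -45 0.145 [ 0.74  0.83  1.39 -0.2   1.75 -0.54]
   -45 0.118 [ 0.74  0.86  1.39 -0.2   1.71 -0.54]
   -30 0.086 [ 0.69  0.8   1.5  -0.1   1.46 -0.66]
-1 -10
   45 0.084 [ 0.24  0.65  2.04  1.24  0.86 -2.37]
   45 0.118 [ 0.24  0.58  2.05  1.18  0.88 -2.28]
   45 0.145 [ 0.24  0.53  2.04  1.14  0.91 -2.21]
   20 0.145 [ 0.43  0.45  1.92  0.54  0.83 -1.47]
   0 0.145 [ 0.58  0.49  1.79  0.13  1.   -0.98]
   -20 0.145 [ 0.7   0.6   1.64 -0.12  1.28 -0.7 ]
   -45 0.145 [ 0.8   0.78  1.46 -0.31  1.65 -0.51]
   -45 0.118 [ 0.8   0.82  1.46 -0.31  1.61 -0.5 ]
   -30 0.086 [ 0.75  0.75  1.58 -0.21  1.34 -0.59]
-1 0
   45 0.084 None
   45 0.118 [ 0.27  0.54  2.15  1.44  0.73 -2.48]
   45 0.145 [ 0.27  0.48  2.15  1.37  0.74 -2.39]
   20 0.145 [ 0.48  0.39  2.02  0.53  0.61 -1.42]
   0 0.1
[... 2488 characters left out ...]
1.81]
   0 0.145 [ 0.7   0.4   1.95 -0.2   0.67  2.51]
   -20 0.145 None
   -45 0.145 None
   -45 0.118 None
   -30 0.086 None
1 20
   45 0.084 [ 0.4   0.62  2.32  2.41  0.69 -0.15]
   45 0.118 [ 0.4   0.52  2.33  2.32  0.62 -0.05]
   45 0.145 [0.4  0.45 2.32 2.24 0.57 0.06]
   20 0.145 [0.63 0.34 2.18 0.15 0.14 2.21]
   0 0.145 None
   -20 0.145 None
   -45 0.145 None
   -45 0.118 None
   -30 0.086 None
1 30
   45 0.084 [ 0.52  0.67  2.38  2.84  0.82 -0.43]
   45 0.118 [ 0.52  0.56  2.39  2.8   0.73 -0.38]
   45 0.145 [ 0.52  0.48  2.39  2.77  0.65 -0.34]
   20 0.145 [ 0.72  0.36  2.24  4.33  0.17 -1.9 ]
   0 0.145 None
   -20 0.145 None
   -45 0.145 None
   -45 0.118 None
   -30 0.086 None
```

```bash
cat >> h.py <<'E'
def jgo(p,r):
    q=env.inverse_kinematics(p,r)
    if q is None: raise SystemExit(f"no IK {p}")
    env.set_joints(q)
def st(t=""):
    s=env.sense(); print(t,"t%.1f"%s["time_s"],s["tool_pos"].round(4),"F",np.round(s["force"],1),"w%.3f ff%.1f"%(s["width"],np.max(s["finger_force"])),"q",s["q"].round(2))
def shot(n,*names):
    for c in names: cv2.imwrite(f"pics/{n}_{c}.png",env.camera(c)[:,:,::-1])
E
python3 - <<'E'
from h import *
s=env.sense(); env.move_linear(s["tool_pos"]+[0.05,.1,.2],v=.3); st("up")
G=np.array([.4235,.3335,.084]); yw=-4; pt=-8
z,r=gz(yw,45,pt); p,_=tcp(G,yw,45,pt,off=.006)
jgo(p-.13*z+[0,0,.10],r); st("hi")
env.move_linear(p-.12*z,v=.2); st("standoff")
shot("a","side")
E
```

```text
up t1.0 [ 0.3137 -0.4656  0.4425] F [-0.7  0.6 -0.2] w1.002 ff0.0 q [-1.    0.16  1.54 -0.    1.45  0.14]
hi t3.6 [0.4361 0.2369 0.2794] F [0.8 0.2 0.1] w1.000 ff0.0 q [ 0.05  0.26  2.02  0.9   1.14 -2.03]
standoff t4.3 [0.4352 0.2442 0.1726] F [ 0.3 -1.   0.2] w0.998 ff0.0 q [ 0.06  0.46  2.08  1.02  0.99 -2.26]
```

View pics/a_side.png

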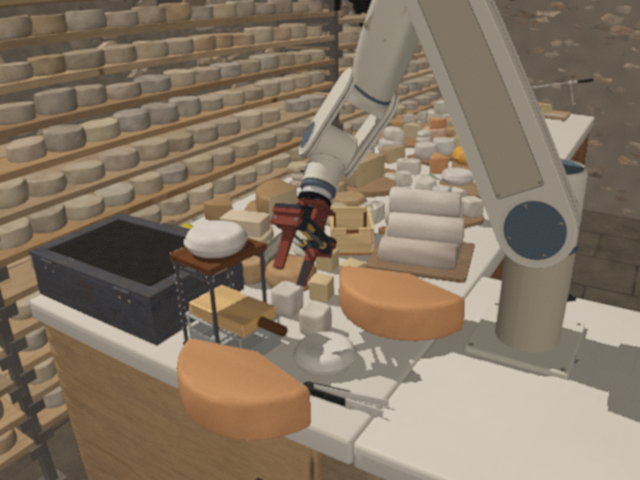

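The gripper stands up and to the right of the grip, leaning 45°. Its body is clear of the bricks and shelf, and the jaws point at the grip near (272,326). Now I'll approach, pinch and lift.

```bash
python3 - <<'E'
from h import *
G=np.array([.4235,.3335,.084]); yw=-4; pt=-8
z,r=gz(yw,45,pt); p,_=tcp(G,yw,45,pt,off=.006)
env.move_linear(p-.03*z,v=.12); st("near")
env.move_linear(p,v=.06); st("at")
if np.linalg.norm(env.sense()["force"])<12:
    env.gripper_close(60); st("closed")
    s=env.sense()["tool_pos"]; env.move_linear(s+[0,0,.02],v=.04); st("lift20")
    env.move_linear(s+[0.002,-.004,.055],v=.06); st("lift55")
    shot("b","side","wrist")
E
python3 - <<'E'
import cv2
s=cv2.imread("pics/b_side.png")[150:360,140:400]
cv2.imwrite("pics/b1.png",cv2.resize(s,(742,600)))
E
```

```text
near t5.2 [0.427  0.3079 0.1096] F [0.1 0.7 0.5] w0.998 ff0.0 q [ 0.2   0.59  2.08  1.21  0.86 -2.37]
at t5.9 [0.4237 0.3294 0.0879] F [-0.7  0.3  1.2] w1.002 ff0.0 q [ 0.25  0.64  2.07  1.28  0.83 -2.42]
closed t6.9 [0.424  0.3295 0.0886] F [-1.3  2.4  4.9] w0.242 ff59.9 q [ 0.25  0.64  2.07  1.28  0.83 -2.42]
lift20 t7.6 [0.424  0.3295 0.1087] F [-0.5  0.3 -1.2] w0.243 ff59.9 q [ 0.25  0.6   2.07  1.25  0.84 -2.36]
lift55 t8.3 [0.426  0.3255 0.1438] F [-0.5  0.2 -1. ] w0.243 ff59.9 q [ 0.24  0.52  2.07  1.18  0.88 -2.27]
```

View pics/b1.png

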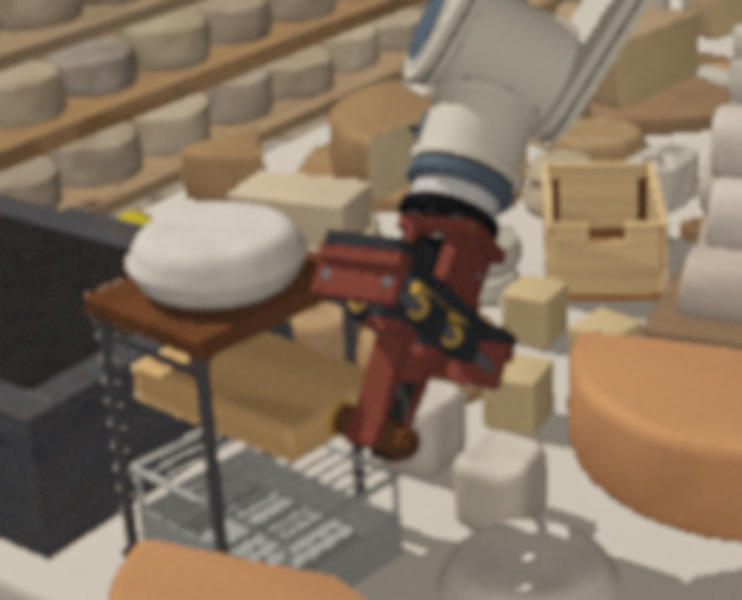

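The tray is pinched, level and lifted under the shelf. Its clearances to the shelf board and grid look even. Next I'll rotate it 90° counter-clockwise and set it on its side wall.

```bash
cat >> h.py <<'E'
def turn(A,yw,a,b,pt,off=.006,step=15,lim=15):
    for ph in np.linspace(a,b,int(round(abs(b-a)/step))+1)[1:]:
        jgo(*tcp(A,yw,ph,pt,off=off)); f=np.linalg.norm(env.sense()["force"])
        if f>lim: st(f"FORCE at {ph}"); raise SystemExit
E
python3 - <<'E'
from h import *
yw=-4; pt=-8
z,_=gz(yw,45,pt); A=env.sense()["tool_pos"]+.006*z; A[2]=.138; print(A)
turn(A,yw,45,-45,pt); st("turned")
A2=A.copy(); A2[2]=.121; env.move_linear(tcp(A2,yw,-45,pt,off=.006)[0],v=.05); st("low")
shot("c","side","wrist")
E
python3 - <<'E'
import cv2
s=cv2.imread("pics/c_side.png")[150:360,140:400]
cv2.imwrite("pics/c1b.png",cv2.resize(s,(742,600)))
E
```

```text
[0.42520639 0.32973953 0.138     ]
turned t10.9 [0.4258 0.333  0.141 ] F [ 0.   0.1 -1.5] w0.241 ff59.9 q [ 0.82  0.77  1.5  -0.34  1.6  -0.51]
low t11.4 [0.4263 0.3336 0.1251] F [ 0.3 -0.7 -1.5] w0.247 ff59.9 q [ 0.82  0.8   1.49 -0.34  1.58 -0.5 ]
```

View pics/c1b.png

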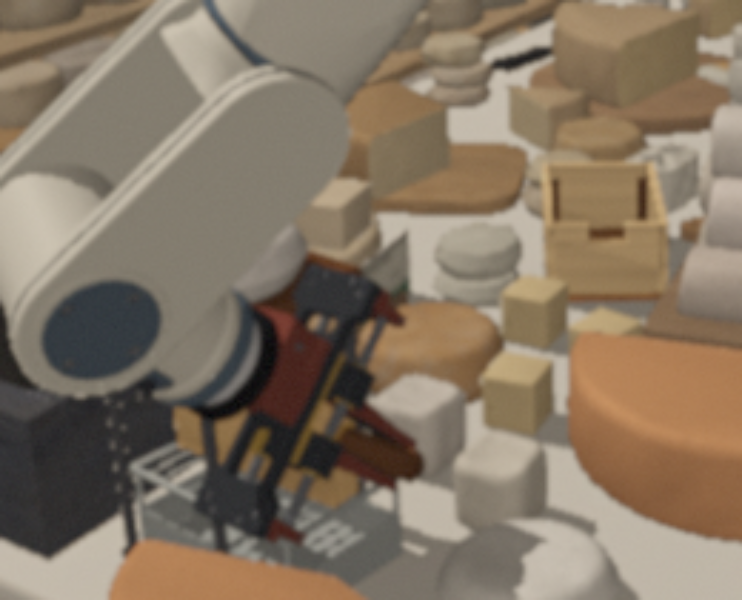

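The arm now leans left with no contact forces, and the tray is on edge behind the gripper. I'll lower it to contact, release, back out and look.

```bash
cat >> h.py <<'E'
def down(n=8,d=.0015,thr=3,dirn=(0,0,-1)):
    f0=env.sense()["force"][2]
    for _ in range(n):
        env.move_linear(env.sense()["tool_pos"]+d*np.array(dirn),v=.02)
        if env.sense()["force"][2]-f0>thr: break
E
python3 - <<'E'
from h import *
yw=-4; pt=-8
down(); st("contact")
env.let_go(); st("open")
z,r=gz(yw,-45,pt); s=env.sense()["tool_pos"]
env.move_linear(s-.10*z,v=.15); env.move_linear(s-.10*z+[-.02,-.02,.10],v=.2); st("back")
jgo(*(lambda p,r:(p,r))([.42,.25,.33],gz(yw,0,pt)[1])); 
shot("d","side","wrist"); st("0")
E
python3 - <<'E'
import cv2,numpy as np
s=cv2.imread("pics/d_side.png")[190:370,140:340]
w=cv2.imread("pics/d_wrist.png")
cv2.imwrite("pics/d1.png",np.hstack([cv2.resize(s,(380,342)),cv2.resize(w,(420,342))]))
E
```

```text
contact t12.0 [0.4263 0.3341 0.123 ] F [-1.6 -0.5  5.4] w0.242 ff59.9 q [ 0.82  0.8   1.49 -0.34  1.58 -0.49]
open t13.1 [0.4264 0.334  0.1223] F [-0.6 -0.4 -0.4] w1.001 ff0.0 q [ 0.82  0.8   1.49 -0.34  1.58 -0.49]
back t14.6 [0.425  0.3825 0.2914] F [ 0.3 -0.6 -0.4] w1.000 ff0.0 q [ 0.87  0.65  1.34 -0.32  1.88 -0.56]
0 t15.3 [0.4202 0.2508 0.3288] F [ 0.2  0.  -0.5] w1.003 ff0.0 q [ 0.47  0.18  1.77  0.07  1.31 -1.05]
```

View pics/d1.png

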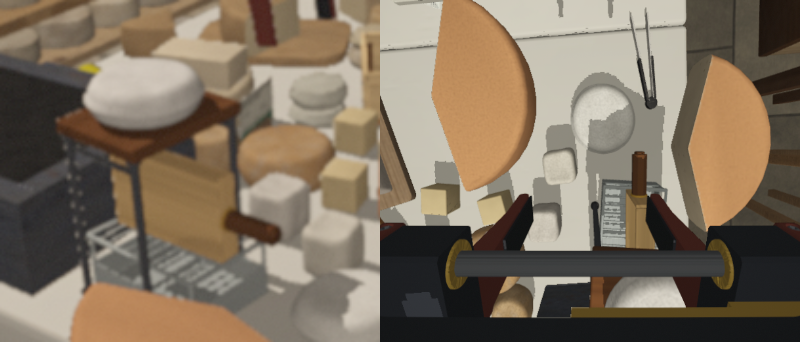

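The tray stands on its long wall, with its floor facing left and its grip free. Stage two regrasps leaning right and turns to −30° left, which clears the half wheel. Then I'll ease it flat with a light grip.

```bash
python3 - <<'E'
from h import *
A=np.array([.4250,.330,.119]); yw=-4; pt=-8; o=.010
z,r=gz(yw,45,pt); p,_=tcp(A,yw,45,pt,off=o)
jgo(p-.12*z+[0,0,.03],r); env.move_linear(p-.03*z,v=.15); env.move_linear(p,v=.06); st("at")
env.gripper_close(60); st("closed")
s=env.sense()["tool_pos"]; env.move_linear(s+[0,0,.020],v=.05); st("lift")
A[2]=.138; turn(A,yw,45,-30,pt,off=o); st("turned")
A[2]=.100; env.move_linear(tcp(A,yw,-30,pt,off=o)[0],v=.05); st("low")
shot("e","side","wrist")
E
python3 - <<'E'
import cv2,numpy as np
s=cv2.imread("pics/e_side.png")[190:370,140:340]
w=cv2.imread("pics/e_wrist.png")
cv2.imwrite("pics/e1.png",np.hstack([cv2.resize(s,(380,342)),cv2.resize(w,(420,342))]))
E
```

```text
at t17.9 [0.4257 0.3231 0.1258] F [-0.3  0.2  0.4] w1.002 ff0.0 q [ 0.23  0.56  2.07  1.2   0.86 -2.32]
closed t18.9 [0.4259 0.3229 0.126 ] F [ 0.3  0.4 -0. ] w0.241 ff60.0 q [ 0.23  0.56  2.07  1.2   0.86 -2.32]
lift t19.4 [0.426  0.3229 0.1464] F [-0.2  0.2 -1.4] w0.246 ff60.0 q [ 0.23  0.52  2.07  1.17  0.88 -2.26]
turned t21.6 [0.4258 0.3342 0.1451] F [ 0.5 -0.2 -1.7] w0.246 ff60.0 q [ 0.76  0.66  1.6  -0.23  1.38 -0.6 ]
low t22.5 [0.4268 0.335  0.1086] F [ 0.1  0.5 -0.4] w0.240 ff60.0 q [ 0.77  0.71  1.6  -0.24  1.33 -0.58]
```

View pics/e1.png

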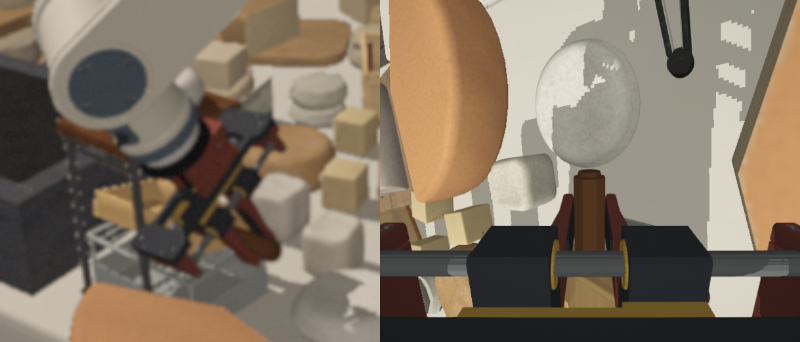

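The tray now shows its hollow side up, still tilted about 15° and clear of everything. I'll ease it down with a light grip.

```bash
python3 - <<'E'
from h import *
A=np.array([.4250,.330,.097]); yw=-4; pt=-8; o=.010
env.move_linear(tcp(A,yw,-30,pt,off=o)[0],v=.03); st("touch?")
env.gripper_close(12); st("light")
for h in np.arange(.095,.0845,-.0015):
    A[2]=h; env.move_linear(tcp(A,yw,-30,pt,off=o)[0],v=.02); f=env.sense()["force"]; print(round(h,4),f.round(1))
    if f[2]>12: break
env.let_go(); st("open")
z,r=gz(yw,-30,pt); s=env.sense()["tool_pos"]
env.move_linear(s-.09*z,v=.15); env.move_linear(s-.09*z+[-.01,-.03,.10],v=.2)
jgo([.41,.27,.36],gz(yw,0,pt)[1]); shot("f","side","wrist"); st("0")
E
python3 - <<'E'
import cv2,numpy as np
s=cv2.imread("pics/f_side.png")[190:370,140:340]
w=cv2.imread("pics/f_wrist.png")
cv2.imwrite("pics/f1.png",np.hstack([cv2.resize(s,(380,342)),cv2.resize(w,(420,342))]))
E
```

```text
touch? t22.8 [0.4269 0.3349 0.1056] F [ 0.6 -0.1 -0.2] w0.246 ff60.0 q [ 0.77  0.71  1.6  -0.24  1.32 -0.58]
light t23.1 [0.4268 0.3348 0.1056] F [-0.3 -0.3 -1.1] w0.250 ff12.0 q [ 0.77  0.71  1.6  -0.24  1.32 -0.58]
0.095 [-0.8  1.6  2.4]
0.0935 [-2.3  3.2  4.6]
0.092 [-2.7  2.4  4.5]
0.0905 [-2.   3.   4.9]
0.089 [-2.1  3.4  3.7]
0.0875 [-1.3  3.5  3.6]
0.086 [-1.7  3.2  3.8]
open t25.9 [0.4267 0.3348 0.0946] F [-0.1  0.2 -0.5] w1.000 ff0.0 q [ 0.77  0.73  1.6  -0.24  1.31 -0.58]
0 t28.0 [0.4099 0.2705 0.3582] F [ 0.8  0.3 -0.5] w1.001 ff0.0 q [ 0.51  0.16  1.73  0.08  1.37 -1.01]
```

View pics/f1.png

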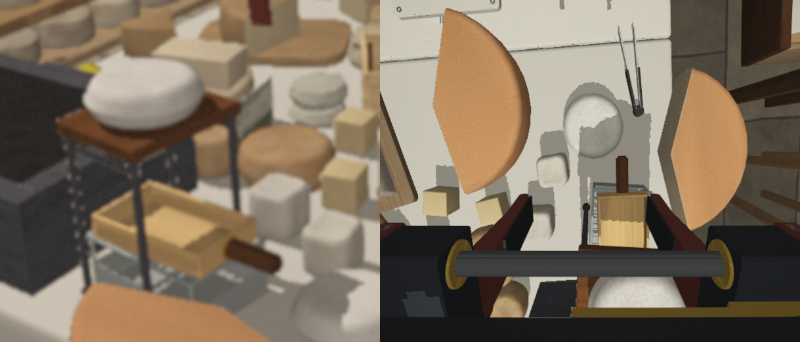

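The tray lies flat on the grid, hollow side up under the shelf, and nothing else has moved. Before the cubes I'll check how near the log pile comes to the crate, and get numeric detections of the cubes and crate from the top camera with the arm parked.

```bash
python3 - <<'E'
from h import *
env.move_linear(env.sense()["tool_pos"]+[-.03,0,.05],v=.3)
env.set_joints([1.6,-.2,1.7,0,1.4,0]); st("park")
i=env.camera_info("top"); im=env.camera("top"); cv2.imwrite("pics/g_top.png",im[:,:,::-1])
C=np.array([.5804,-.2658]); a=np.radians(-57.6); X=np.array([np.cos(a),np.sin(a)]); Y=np.array([-X[1],X[0]])
f2=lambda u,v:(249.5+u/3.077,164.5+v/3.08)
for n,p,z in [("L1",(470,340),.07),("L1",(545,322),.07),("L2",(530,340),.12),("L2",(580,322),.12),("L3",(592,305),.18),("L3",(655,290),.18),("L4",(620,282),.12),("L4",(700,265),.12),("board",(440,305),.015),("board",(710,243),.015)]:
    w=px2w(i,f2(*p),z)[:2]-C; print(n,z,"crate x,y mm",(1e3*np.array([w@X,w@Y])).round())
hsv=cv2.cvtColor(im,cv2.COLOR_RGB2HSV)
for n,p in [("cAtop",(377,225)),("cAside",(377,238)),("counter",(340,200)),("brick",(279,240)),("brickside",(279,250)),("bshadow",(279,265)),("wheel",(310,330)),("tomme",(326,214)),("counter2",(300,265))]: print(n,im[p[1],p[0]],hsv[p[1],p[0]])
E
```

```text
park t30.0 [-0.0243  0.4457  0.5414] F [-0.2 -0.4  0.5] w0.999 ff0.0 q [ 1.6 -0.2  1.7 -0.   1.4 -0. ]
L1 0.07 crate x,y mm [-183.  -62.]
L1 0.07 crate x,y mm [-126.  -83.]
L2 0.12 crate x,y mm [-155.  -86.]
L2 0.12 crate x,y mm [-115.  -96.]
L3 0.18 crate x,y mm [-116.  -89.]
L3 0.18 crate x,y mm [ -72. -105.]
L4 0.12 crate x,y mm [-73. -88.]
L4 0.12 crate x,y mm [ -14. -111.]
board 0.015 crate x,y mm [-177.  -25.]
board 0.015 crate x,y mm [  38. -106.]
cAtop [186 161 125] [ 18  84 186]
cAside [119 112 104] [ 16  32 119]
counter [151 114  86] [ 13 110 151]
brick [184 170 156] [ 15  39 184]
brickside [177 164 150] [ 16  39 177]
bshadow [117 111 102] [ 18  33 117]
wheel [172 122  91] [ 11 120 172]
tomme [153 119  89] [ 14 107 153]
counter2 [190 179 165] [ 17  34 190]
```

```bash
cat >> h.py <<'E'
from scipy.optimize import minimize
def proj(i,P):
    T=i["pose"]; c=(np.asarray(P)-T[:3,3])@T[:3,:3]; s=c[:,:2]/c[:,2:]; s=s*(1+i["k1"]*(s*s).sum(1,keepdims=True))
    return (s*[i["K"][0,0],i["K"][1,1]]+[i["K"][0,2],i["K"][1,2]]).astype(np.float32)
def samp(im,i,th,z,L):
    c,s=np.cos(th[2]),np.sin(th[2]); P=np.c_[th[0]+c*L[:,0]-s*L[:,1],th[1]+s*L[:,0]+c*L[:,1],np.full(len(L),z)]
    p=proj(i,P); return cv2.remap(im,p[:,0].reshape(-1,1),p[:,1].reshape(-1,1),cv2.INTER_LINEAR)[:,0]
def ring(a,b,n=24):
    t=np.linspace(-1,1,n); return np.r_[np.c_[t*a,0*t+b],np.c_[t*a,0*t-b],np.c_[0*t+a,t*b],np.c_[0*t-a,t*b]]
def fit(im,i,z,cost,g,rad=.03,yr=.0):
    im=cv2.GaussianBlur(im,(3,3),0).astype(np.float32); f=lambda th:cost(lambda L:samp(im,i,th,z,L))
    n=int(rad/.004); c=[(f(t),t) for t in ([g[0]+.004*u,g[1]+.004*v,g[2]+w] for u in range(-n,n+1) for v in range(-n,n+1) for w in np.linspace(-yr,yr,5 if yr else 1))]
    t=min(c,key=lambda k:k[0])[1]
    r=minimize(f,t,method="Nelder-Mead",options=dict(initial_simplex=np.array([t,np.add(t,[.003,0,0]),np.add(t,[0,.003,0]),np.add(t,[0,0,.06])]),xatol=1e-4,fatol=1e-3))
    return r.x,r.fun
def block_cost(a,b,e=.003):   # solid top face, half sizes a,b
    I,J,O=ring(a-e,b-e),ring(.6*a,.6*b),ring(a+e,b+e)
    def c(S):
        x=np.r_[S(I),S(J)]; m=np.median(x,0); d=lambda y:np.minimum(np.abs(y-m).sum(1),60).mean()
        return d(x)-d(S(O))
    return c
def rim_cost(S):              # crate rim 180x120 outside, 164x104 inside; notch side skipped by median colour
    M=np.r_[ring(.086,.056)]; m=np.median(S(M),0); d=lambda y:np.minimum(np.abs(y-m).sum(1),90).mean()
    e=.0025; return d(S(ring(.0875,.0575)))+d(S(ring(.0845,.0545)))-d(S(ring(.082-e,.052-e)))-d(S(ring(.09+e,.06+e)))
def look(xy,yaw,z=.25):
    """camera above xy, tool down, tool x heading yaw(deg)"""
    a=np.radians(yaw); xt=np.array([np.cos(a),np.sin(a),0]); zt=np.array([0,0,-1.]); yt=np.cross(zt,xt)
    p=np.array([*xy,z])-.075*xt; r=R.from_matrix(np.c_[xt,yt,zt]).as_rotvec(); jgo(p,r); env.pause(.15)
    i=env.camera_info("wrist"); return env.camera("wrist"),i
E
python3 - <<'E'
from h import *
i=env.camera_info("top"); im=cv2.imread("pics/g_top.png")[:,:,::-1]
for n,g in dict(cA=(.556,-.0903,.08),cB=(.4857,.0553,.14),cC=(.4631,-.056,-.1)).items(): x,f=fit(im,i,.05,block_cost(.0245,.0245),g); print(n,x.round(4),round(f,1))
for n,g in dict(b1=(.5235,.1513,0),b2=(.4204,.1907,0)).items(): x,f=fit(im,i,.056,block_cost(.029,.029),g); print(n,x.round(4),round(f,1))
g=(.5804,-.2658,np.radians(-57.6)); x,f=fit(im,i,.082,rim_cost,g,.016); print("crate top",x.round(4),np.degrees(x[2]),f)
env.set_joints([.6,-.1,1.6,0,1.5,0])
for yaw in (-57.6,122.4,-90,0):
  try: jgo
  finally: pass
  xy=np.array(g[:2]); a=np.radians(yaw); xt=np.array([np.cos(a),np.sin(a),0]); zt=np.array([0,0,-1.])
  q=env.inverse_kinematics(np.array([*xy,.27])-.075*xt,R.from_matrix(np.c_[xt,np.cross(zt,xt),zt]).as_rotvec()); print(yaw,None if q is None else np.round(q,2))
im,i=look(g[:2],0,.29); cv2.imwrite("pics/g_w.png",im[:,:,::-1]); st("look")
x,f=fit(im,i,.082,rim_cost,g,.016); print("crate wrist",x.round(4),np.degrees(x[2]),f)
v=im.copy(); 
for h in ((.09,.06),(.082,.052)):
  c,s=np.cos(x[2]),np.sin(x[2]); L=np.array([(h[0],h[1]),(-h[0],h[1]),(-h[0],-h[1]),(h[0],-h[1])]); P=np.c_[x[0]+c*L[:,0]-s*L[:,1],x[1]+s*L[:,0]+c*L[:,1],[.082]*4]
  cv2.polylines(v,[(proj(i,P)*8).astype(np.int32)],True,(255,0,0),1,shift=3)
cv2.imwrite("pics/g_wo.png",v[:,:,::-1])
E
```

```text
cA [ 0.5612 -0.093   0.088 ] -38.1
cB [0.4901 0.0539 0.2065] -37.8
cC [ 0.4664 -0.058  -0.068 ] -37.9
b1 [ 0.5256  0.1582 -0.0275] -24.7
b2 [0.4233 0.2071 0.0226] -24.3
crate top [ 0.5835 -0.2663 -1.0195] -58.413535057152956 -107.09117889404297
-57.6 [-0.38  0.32  1.72 -0.    1.1   2.2 ]
122.4 [-0.5   0.51  1.42 -0.    1.21 -1.07]
-90 None
0 [-0.51  0.32  1.73 -0.    1.1   1.07]
look t34.0 [ 0.5058 -0.2653  0.2904] F [-0.5  0.1  0.3] w1.000 ff0.0 q [-0.5   0.29  1.71  0.    1.14  1.07]
crate wrist [ 0.5825 -0.2676 -1.0137] -58.07799321228101 -132.06521606445312
```

View pics/g_wo.png

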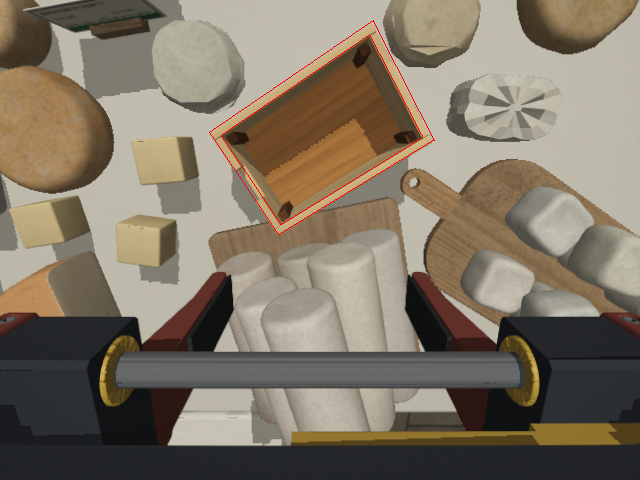

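The red outline matches the crate rim: outer corners near (211,133), (374,22), (433,138) and (278,232), with the notch at lower left. The crate is at (0.583,−0.267), yaw −58.1°, and the wrist picture shows three cubes near (165,160), (50,222) and (146,240). I'll start with the first cube.

```bash
cat >> h.py <<'E'
CR=np.array([.583,-.267]); CY=np.radians(-58.15); CX=np.array([np.cos(CY),np.sin(CY)]); CYv=np.array([-CX[1],CX[0]])
def downr(head):
    xt=np.array([np.cos(head),np.sin(head),0]); zt=np.array([0,0,-1.]); return R.from_matrix(np.c_[xt,np.cross(zt,xt),zt]).as_rotvec()
def locate(g,h,half,zl=.26,rad=.03,yr=.15):
    im,i=look(g[:2],0,zl); x,f=fit(im,i,h,block_cost(half,half),g,rad,yr)
    x[2]=(x[2]+np.pi/4)%(np.pi/2)-np.pi/4; print("found",x.round(4),"score",round(f,1)); return x,f
def carry(x,H,depth,force,cx,cy,zfloor,zt=.30):
    """pick block of height H at x (x,y,yaw), set it at crate coords cx,cy on zfloor"""
    zg=H-depth+.022; r=downr(x[2])
    jgo([x[0],x[1],zg+.12],r); env.move_linear([x[0],x[1],zg],v=.15); st("at")
    env.gripper_close(force); st("grip")
    env.move_linear([x[0],x[1],zt],v=.25); s=env.sense(); 
    if s["width"]<.3: raise SystemExit("nothing held")
    T=CR+cx*CX+cy*CYv; r=downr(CY)
    jgo([*T,zt],r); st("over"); env.move_linear([*T,zfloor+zg+.012],v=.15); st("in")
    for k in range(12):
        env.move_linear([*T,zfloor+zg+.012-.0015*(k+1)],v=.03)
        if env.sense()["force"][2]>2: break
    st("down"); env.let_go(); st("open")
    env.move_linear([*T,zt],v=.2); st("out")
E
python3 - <<'E'
from h import *
x,f=locate((.561,-.093,.08),.05,.0245)
x2,_=locate((x[0]+.02,x[1]+.02,.08),.05,.0245)
if f<-15: carry((x+x2)/2,.05,.015,15,.055,.005,.008)
E
```

```text
found [ 0.558  -0.092   0.0632] score -43.2
found [ 0.5582 -0.0924  0.0811] score -43.1
at t36.9 [ 0.5588 -0.0923  0.0581] F [-0.6 -0.3  0.4] w1.003 ff0.0 q [-0.18  0.61  1.86  0.    0.67  1.31]
grip t37.6 [ 0.5581 -0.0922  0.0571] F [-0.3  1.4  2.3] w0.570 ff15.0 q [-0.18  0.61  1.86  0.    0.67  1.31]
over t39.6 [ 0.6158 -0.3102  0.2987] F [ 0.3  0.2 -1.2] w0.570 ff15.0 q [-0.48  0.47  1.42  0.    1.25  2.1 ]
in t41.2 [ 0.6169 -0.3114  0.0781] F [ 0.3 -0.7 -0.9] w0.567 ff15.0 q [-0.48  0.72  1.56 -0.    0.87  2.1 ]
down t43.5 [ 0.6166 -0.3114  0.0649] F [-3.1  0.3  9.6] w0.566 ff15.0 q [-0.48  0.73  1.56 -0.    0.85  2.1 ]
open t44.2 [ 0.6108 -0.3142  0.0636] F [-23.9 -15.3  13.6] w0.934 ff15.7 q [-0.49  0.73  1.56 -0.01  0.85  2.1 ]
out t45.5 [ 0.6157 -0.3108  0.2983] F [-0.4  0.2 -0.8] w0.999 ff0.0 q [-0.48  0.47  1.42 -0.    1.25  2.1 ]
```

The cube is in. Opening off-centre touched the wall with about 28 N, so the remaining cubes go on the centre line.

```bash
python3 - <<'E'
from h import *
for g,cx in (((.464,-.057,-.08),0),((.488,.054,.14),-.055)):
    x,f=locate(g,.05,.0245)
    if f>-20:
        print("retry wide"); x,f=locate(g,.05,.0245,.33,.07,.5)
        if f>-20: raise SystemExit
    carry(x,.05,.015,12,cx,0.000,.008)
im,i=look(CR,0,.29); cv2.imwrite("pics/h_w.png",im[:,:,::-1])
for cx in (.055,0,-.055):
    T=CR+cx*CX; x,f=fit(im,i,.058,block_cost(.0245,.0245),(T[0],T[1],CY),.012); d=x[:2]-CR; print("in crate",(1e3*np.array([d@CX,d@CYv])).round(1),np.degrees(x[2]-CY).round(1),round(f,1))
st()
E
```

```text
found [ 0.4629 -0.0566 -0.1082] score -41.9
at t48.5 [ 0.4635 -0.0567  0.058 ] F [ 0.3 -1.  -0.2] w0.996 ff0.0 q [-0.15  0.52  2.07 -0.    0.54  1.53]
grip t49.1 [ 0.463  -0.0566  0.0571] F [-0.2 -0.5  2.4] w0.568 ff11.9 q [-0.15  0.52  2.07 -0.    0.54  1.53]
over t51.2 [ 0.5823 -0.266   0.2989] F [-0.6  0.1 -1.3] w0.570 ff11.9 q [-0.45  0.39  1.54  0.    1.21  2.14]
in t52.9 [ 0.5836 -0.2673  0.078 ] F [ 0.3 -0.2 -0.7] w0.571 ff11.9 q [-0.45  0.66  1.68 -0.    0.8   2.14]
down t55.1 [ 0.5834 -0.2673  0.0646] F [-1.5  0.6  8.1] w0.569 ff12.0 q [-0.45  0.68  1.68 -0.    0.78  2.14]
open t55.7 [ 0.5818 -0.2676  0.0633] F [-5.1 -3.7  1.1] w0.934 ff12.0 q [-0.45  0.68  1.68 -0.    0.78  2.14]
out t57.0 [ 0.5824 -0.2667  0.2988] F [-0.6  0.1  0.3] w0.997 ff0.0 q [-0.45  0.39  1.54  0.    1.21  2.14]
found [0.4864 0.0553 0.213 ] score -41.4
at t60.1 [0.4871 0.0553 0.058 ] F [-0.4 -0.3  0.2] w1.002 ff0.0 q [0.09 0.54 2.02 0.   0.57 1.45]
grip t60.8 [0.4865 0.0553 0.0571] F [-0.3 -0.5  3. ] w0.574 ff11.8 q [ 0.09  0.54  2.02 -0.    0.57  1.45]
over t63.0 [ 0.5537 -0.2194  0.2993] F [-0.3  0.6 -1.5] w0.578 ff11.8 q [-0.4   0.32  1.65  0.    1.17  2.19]
in t64.6 [ 0.5546 -0.2205  0.0778] F [-0.1 -0.6 -1.1] w0.575 ff11.8 q [-0.4   0.61  1.78 -0.    0.75  2.19]
down t66.8 [ 0.5544 -0.2206  0.0645] F [-1.8 -0.2  8.3] w0.569 ff11.9 q [-0.4   0.63  1.78 -0.    0.72  2.19]
open t67.4 [ 0.5529 -0.2208  0.0633] F [-4.5 -3.8  2.6] w0.930 ff12.0 q [-0.4   0.63  1.79 -0.    0.72  2.19]
out t68.8 [ 0.5534 -0.22    0.2989] F [-0.5  0.5 -0.5] w1.000 ff0.0 q [-0.4   0.32  1.65  0.    1.17  2.19]
in crate [54.2  6.9] 0.8 -38.1
in crate [-0.2  1.8] -1.4 -49.5
in crate [-55.    1.7] -2.2 -49.7
 t70.0 [ 0.5082 -0.2668  0.2899] F [-0.4  0.1 -0.6] w0.999 ff0.0 q [-0.5   0.3   1.7   0.    1.14  1.07]
```

Three cubes now sit side by side at about +54, 0 and −55 mm in the crate. The opening contact also refines the crate centre to (0.582,−0.2677). Next I'll check the logs' clearance to the gripper body for the tray placing, and locate the tray grip.

```bash
python3 - <<'E'
from h import *
i=env.camera_info("wrist"); C=np.array([.582,-.2677])
def cc(n,uv,z):
    d=px2w(i,uv,z)[:2]-C; print(n,z,(1e3*np.array([d@CX,d@CYv])).round())
# end-cap outlines (picture g_wo): top edge of each end seen from above
for n,p,z in [("c left",(263,310),.17),("c mid",(298,289),.2),("c right",(337,305),.17),("e left",(309,255),.12),("e mid",(340,243),.145),("e right",(373,255),.12),("b left",(237,295),.12),("b mid",(268,278),.145),("f mid",(370,230),.09),("a mid",(250,253),.09),("a left",(222,268),.06)]: cc(n,p,z)
for off in (.003,.010,.014):
  for lean in (0,):
    for h in (.082,.12,.2):
      P=np.array([*(C-.111*CX),h]); p,r=tcp(P,np.degrees(CY),lean,0,off=off); q=env.inverse_kinematics(p,r); print(off,h,None if q is None else np.round(q,2))
E
```

```text
c left 0.17 [-112.  -91.]
c mid 0.2 [-68. -80.]
c right 0.17 [ -58. -119.]
e left 0.12 [-64. -84.]
e mid 0.145 [-31. -82.]
e right 0.12 [ -13. -116.]
b left 0.12 [-146.  -82.]
b mid 0.145 [-102.  -76.]
f mid 0.09 [  -4. -102.]
a mid 0.09 [-121.  -58.]
a left 0.06 [-169.  -62.]
0.003 0.082 [-0.34  0.55  1.88 -0.    0.71 -0.9 ]
0.003 0.12 [-0.34  0.49  1.87 -0.    0.78 -0.9 ]
0.003 0.2 [-0.34  0.37  1.83 -0.    0.95 -0.9 ]
0.01 0.082 [-0.34  0.54  1.88 -0.    0.72 -0.9 ]
0.01 0.12 [-0.34  0.48  1.87 -0.    0.8  -0.9 ]
0.01 0.2 [-0.34  0.36  1.82 -0.    0.96 -0.9 ]
0.014 0.082 [-0.34  0.53  1.88 -0.    0.73 -0.9 ]
0.014 0.12 [-0.34  0.47  1.87 -0.    0.8  -0.9 ]
0.014 0.2 [-0.34  0.36  1.82 -0.    0.97 -0.9 ]
```

Lowering vertically would put the gripper's wing against the top log. So I'll grasp from above, pull the tray out, and enter the crate rolled about 15° away from the logs. Then I'll ease it flat with a light grip, as I did on the grid. First I'll fit the grip's pose from above.

```bash
sed -i 's/^CR=np.array.*CY=/CR=np.array([.582,-.2677]); CY=/' h.py; python3 - <<'E'
from h import *
env.move_linear([.40,-.05,.36],v=.4)
res=[]
for o in ((0,0),(.02,-.02)):
    im,i=look((.425+o[0],.331+o[1]),0,.30)
    x,f=fit(im,i,.092,block_cost(.033,.011),(.4255,.330,np.radians(-5)),.02,.06); res.append(x); print(x.round(4),np.degrees(x[2]).round(1),round(f,1))
cv2.imwrite("pics/i_w.png",im[:,:,::-1])
x=np.mean(res,0); np.save("grip.npy",x)
a=x[2]; ax=np.array([np.cos(a),np.sin(a),0])
P=np.array([x[0],x[1],.084])+.006*ax
for d,h in ((0,.084),(-.13,.104),(-.13,.30)):
    p,r=tcp(P+d*ax+[0,0,h-.084],np.degrees(a),0,0,off=.012); q=env.inverse_kinematics(p,r); print(d,h,None if q is None else np.round(q,2))
for ph,h in ((0,.3),(-15,.3),(-15,.08)):
    p,r=tcp([*(CR-.105*CX),h],np.degrees(CY),ph,0,off=.012); q=env.inverse_kinematics(p,r); print(ph,h,None if q is None else np.round(q,2))
st()
E
```

```text
[ 0.426   0.33   -0.0062] -0.4 -52.4
[ 0.4261  0.3296 -0.0205] -1.2 -51.5
0 0.084 [ 0.63  0.53  1.9  -0.    0.72 -0.93]
-0.13 0.104 [ 0.81  0.39  2.1  -0.    0.66 -0.75]
-0.13 0.3 [ 0.81  0.07  1.93 -0.    1.14 -0.75]
0 0.3 [-0.35  0.25  1.72 -0.    1.17 -0.9 ]
-15 0.3 [-0.25  0.34  1.62 -0.19  1.37 -0.75]
-15 0.08 [-0.25  0.62  1.75 -0.23  0.97 -0.65]
 t72.9 [0.3697 0.3112 0.3001] F [-0.  -0.1  0.1] w1.000 ff0.0 q [0.67 0.14 1.88 0.   1.12 2.25]
```

```bash
python3 - <<'E'
from h import *
x=np.load("grip.npy"); a=x[2]; yw=np.degrees(a); ax=np.array([np.cos(a),np.sin(a),0]); o=.012
P=np.array([x[0],x[1],.084])+.006*ax
def T(d,h): return tcp(P+d*ax+[0,0,h-.084],yw,0,0,off=o)
p,r=T(-.03,.25); jgo(p,r); env.move_linear(T(0,.20)[0],v=.2); env.move_linear(T(0,.11)[0],v=.15); env.move_linear(T(0,.0845)[0],v=.06); st("at")
env.gripper_close(60); st("grip")
env.move_linear(T(0,.106)[0],v=.06); st("lift")
env.move_linear(T(-.13,.108)[0],v=.12); st("out")
env.move_linear(T(-.13,.32)[0],v=.2); st("up")
shot("j","side","top")
E
```

```text
at t77.3 [0.4319 0.3296 0.0961] F [ 0.5 -0.  -0.2] w0.998 ff0.0 q [ 0.63  0.53  1.9   0.    0.72 -0.93]
grip t78.3 [0.432  0.3297 0.0965] F [ 0.4 -0.2 -0.3] w0.243 ff59.9 q [ 0.63  0.52  1.9  -0.    0.72 -0.93]
lift t78.9 [0.4322 0.3298 0.1185] F [-0.  -0.3 -1.1] w0.244 ff59.9 q [ 0.63  0.49  1.89  0.    0.76 -0.93]
out t80.1 [0.3027 0.3318 0.1201] F [-0.3  0.2 -0.6] w0.241 ff59.9 q [ 0.8   0.38  2.09 -0.    0.67 -0.75]
up t81.3 [0.3016 0.3309 0.3309] F [ 0.4 -0.6 -1.4] w0.247 ff59.9 q [ 0.81  0.05  1.91 -0.    1.18 -0.75]
```

```bash
cat >> h.py <<'E'
def tray_cost(S):
    m=np.median(S(ring(.0755,.0455,40)),0); d=lambda y:np.minimum(np.abs(y-m).sum(1),90).mean()
    e=.003; return d(S(ring(.0755,.0455,40)))-d(S(ring(.078+e,.048+e,40)))-.5*d(S(ring(.073-e,.043-e,40)))
E
python3 - <<'E'
from h import *
o=.012; yc=np.degrees(CY)
p,r=tcp([.43,.05,.34],-30,0,0,off=o); jgo(p,r)
G=np.array([*(CR-.105*CX),.25]); p,r=tcp(G+[0,0,.08],yc,0,0,off=o); jgo(p,r)
env.move_linear(tcp(G,yc,0,0,off=o)[0],v=.15); env.pause(.2); st("over")
i=env.camera_info("top"); im=env.camera("top"); cv2.imwrite("pics/k_top.png",im[:,:,::-1])
z=.25+.014; x,f=fit(im,i,z,tray_cost,(*CR,CY),.016,.04); d=x[:2]-CR; print("tray top cam",(1e3*np.array([d@CX,d@CYv])).round(1),np.degrees(x[2]-CY).round(2),round(f,1))
i2=env.camera_info("side"); im2=env.camera("side"); cv2.imwrite("pics/k_side.png",im2[:,:,::-1])
x2,f2=fit(im2,i2,z,tray_cost,(*CR,CY),.016,.04); d=x2[:2]-CR; print("tray side cam",(1e3*np.array([d@CX,d@CYv])).round(1),np.degrees(x2[2]-CY).round(2),round(f2,1))
v=im.copy(); c,s=np.cos(x[2]),np.sin(x[2]); L=np.array([(.078,.048),(-.078,.048),(-.078,-.048),(.078,-.048)]); Q=np.c_[x[0]+c*L[:,0]-s*L[:,1],x[1]+s*L[:,0]+c*L[:,1],[z]*4]
v=cv2.resize(v[130:330,370:570],(800,800),interpolation=cv2.INTER_CUBIC); q=((proj(i,Q)-[370,130]+.5)*4-.5); cv2.polylines(v,[(q*8).astype(np.int32)],True,(255,0,0),1,shift=3)
cv2.imwrite("pics/k_o.png",cv2.resize(v[:600],(800,600))[:,:,::-1])
E
```

```text
over t84.4 [ 0.5272 -0.1786  0.2632] F [ 0.5  0.8 -1.3] w0.244 ff59.9 q [-0.35  0.3   1.77 -0.    1.07 -0.9 ]
tray top cam [21.1  4.3] 1.39 -46.0
tray side cam [18.   6.5] -2.15 -53.2
```

View pics/k_o.png

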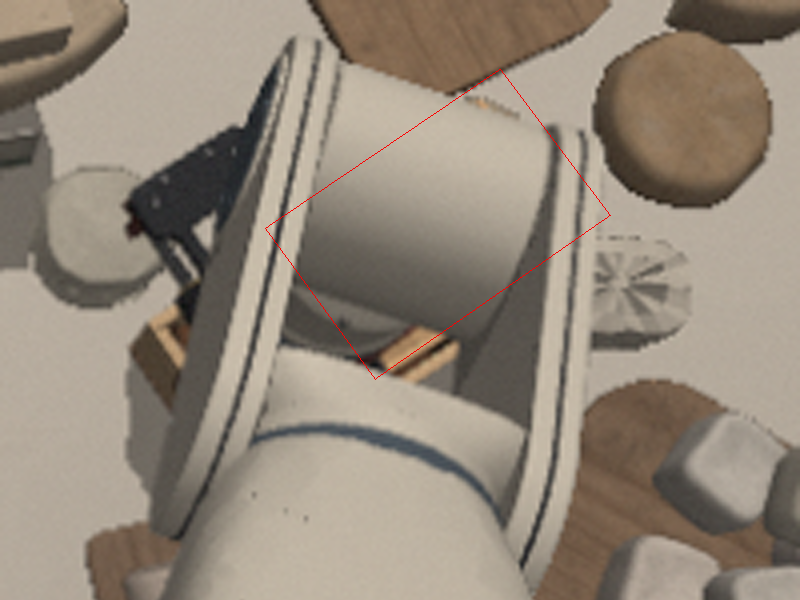

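The arm hides the tray in this view, so the fit there (corners at (265,228) and (610,214)) is not valid. I'll insert by kinematics and force feedback, and I have used all my views. I'll roll 15° away from the logs and lower in small steps.

```bash
python3 - <<'E'
from h import *
o=.012; yc=np.degrees(CY)
G=np.array([*(CR-.105*CX+.002*CYv),.25])
turn(G,yc,0,-15,0,off=o,step=5); st("rolled")
def to(h,v=.03): env.move_linear(tcp([G[0],G[1],h],yc,-15,0,off=o)[0],v=v)
to(.13,.1); st(".13"); f0=env.sense()["force"]
for h in np.arange(.116,.0905,-.002):
    to(h); f=env.sense()["force"]-f0; print(round(h,4),f.round(1))
    if np.linalg.norm(f)>7: break
st("stop")
E
```

```text
rolled t85.3 [ 0.5312 -0.1754  0.2611] F [ 0.4  0.3 -1.8] w0.248 ff59.9 q [-0.25  0.39  1.66 -0.19  1.28 -0.73]
.13 t86.6 [ 0.5314 -0.1759  0.1422] F [-1.1 -0.3 -0.6] w0.244 ff59.9 q [-0.25  0.54  1.73 -0.22  1.06 -0.68]
0.116 [ 1.9 -0.1 -1.7]
0.114 [ 1.6 -0.3 -1.4]
0.112 [ 0.8  1.  -0.5]
0.11 [1.3 0.1 0.2]
0.108 [ 1.   0.2 -0.4]
0.106 [ 1.2  0.3 -0.6]
0.104 [ 1.2  0.2 -1.5]
0.102 [ 1.3  0.5 -0.8]
0.1 [ 0.4  0.4 -0.4]
0.098 [ 0.6 -0.  -0. ]
0.096 [ 1.4  0.8 -0.3]
0.094 [ 1.1  0.7 -0.5]
0.092 [ 2.7  0.5 -0.5]
stop t90.3 [ 0.5311 -0.1759  0.1036] F [ 1.6  0.1 -1.2] w0.246 ff59.9 q [-0.25  0.6   1.75 -0.22  0.99 -0.66]
```

The tray's low edge has gone in freely. Now a light grip, then ease it flat.

```bash
python3 - <<'E'
from h import *
o=.012; yc=np.degrees(CY)
G=np.array([*(CR-.105*CX+.002*CYv),.25])
def to(h,ph=-15,v=.02): env.move_linear(tcp([G[0],G[1],h],yc,ph,0,off=o)[0],v=v)
f0=env.sense()["force"]; light=False
for h in np.arange(.0905,.0795,-.0015):
    to(h); f=env.sense()["force"]-f0; print(round(h,4),f.round(1),light)
    if f[2]>3 and not light: env.gripper_close(12); light=True; st("light")
    if np.linalg.norm(f)>16: break
st("end")
E
```

```text
0.0905 [-2.8  1.3  6.2] False
light t90.7 [ 0.5312 -0.1757  0.1023] F [0.3 1.5 3.8] w0.250 ff12.0 q [-0.25  0.6   1.75 -0.22  0.99 -0.66]
0.089 [-3.1 -0.   6.1] True
0.0875 [-4.9 -0.9  6. ] True
0.086 [-5.3 -0.5  5.4] True
0.0845 [-4.9 -0.8  6.1] True
0.083 [-3.6 -1.4  4.1] True
0.0815 [-3.9 -1.5  4.6] True
0.08 [-3.3 -1.7  4.3] True
end t92.5 [ 0.531  -0.1758  0.0915] F [-1.7 -1.6  3.1] w0.258 ff12.0 q [-0.25  0.62  1.75 -0.23  0.97 -0.65]
```

```bash
python3 - <<'E'
from h import *
env.let_go(); st("open")
z,r=gz(np.degrees(CY),-15,0); s=env.sense()["tool_pos"]
env.move_linear(s-.11*z,v=.12); env.move_linear(s-.11*z+[0,0,.12],v=.2); st("up")
im,i=look(CR,0,.29); cv2.imwrite("pics/l_w.png",im[:,:,::-1])
for z in (.094,):
    x,f=fit(im,i,z,tray_cost,(*CR,CY),.012,.04); d=x[:2]-CR; print("tray",z,(1e3*np.array([d@CX,d@CYv])).round(1),np.degrees(x[2]-CY).round(2),round(f,1))
x,f=fit(im,i,.082,rim_cost,(*CR,CY),.008,.02); print("rim",x.round(4),f)
# grip rectangle
T=CR-.111*CX; x,f=fit(im,i,.09,block_cost(.033,.011),(T[0],T[1],CY),.012,.06); d=x[:2]-CR; print("grip",(1e3*np.array([d@CX,d@CYv])).round(1),np.degrees(x[2]-CY).round(2),round(f,1))
# apparent scale of the rim = its height: score against z
for z in (.088,.094,.100,.108,.116): print(z,round(fit(im,i,z,tray_cost,(*CR,CY),.008,.02)[1],1))
E
```

```text
open t93.6 [ 0.5309 -0.1758  0.0916] F [-0.5  0.2  0.2] w1.005 ff0.0 q [-0.25  0.62  1.75 -0.23  0.97 -0.65]
up t95.4 [ 0.5544 -0.1607  0.3165] F [0.1 1.2 0.1] w1.001 ff0.0 q [-0.21  0.37  1.56 -0.18  1.41 -0.72]
tray 0.094 [-1.8 -3.2] -0.69 -102.7
rim [ 0.5814 -0.2668 -1.0254] -112.66942596435547
grip [-105.9   -2. ] -1.56 -28.5
0.088 -85.9
0.094 -102.8
0.1 -93.2
0.108 -81.0
0.116 -81.5
```

The camera fit puts the tray rim at the seated height of about 94 mm. I'll confirm by touching its floor at four points with the closed fingertips, expecting z≈0.070.

```bash
python3 - <<'E'
from h import *
env.gripper_close(10); r=downr(CY+np.pi/2)
first=True
for u,v in ((-.05,.022),(.05,.022),(.05,-.022),(-.05,-.022)):
    T=CR+(u-.001)*CX+(v-.002)*CYv
    if first: jgo([*T,.24],r); first=False
    env.move_linear([*T,.135],v=.25); env.move_linear([*T,.097],v=.12); f0=env.sense()["force"][2]
    for k in range(10):
        env.move_linear([*T,.097-.001*(k+1)],v=.03); s=env.sense()
        if s["force"][2]-f0>3.5: break
    print(u,v,"floor z",round(s["tool_pos"][2]-.022,4),s["force"].round(1)); env.move_linear([*T,.135],v=.25)
env.move_linear([*CR,.26],v=.25); env.let_go(); st()
E
```

```text
-0.05 0.022 floor z 0.0703 [-1.  -0.4  3.5]
0.05 0.022 floor z 0.0703 [-3.1  1.8 10.8]
0.05 -0.022 floor z 0.0703 [-3.   2.2 11.1]
-0.05 -0.022 floor z 0.0703 [-0.9 -0.4  4.2]
 t111.7 [ 0.582  -0.2677  0.26  ] F [ 0.3 -0.  -0.7] w1.000 ff0.0 q [-0.45  0.43  1.58 -0.    1.13  0.57]
```

The floor is level at 70.3 mm at all four points, so the tray is fully seated. Now the bricks. The first goes to the −x end closing along the crate's x, and the second to the +x end closing along y, so the gripper body stays clear of the logs.

```bash
python3 - <<'E'
from h import *
out=[]
env.move_linear([.45,0,.33],v=.4)
for g in ((.5245,.155,0),(.422,.197,0)):
    for o in ((0,0),(.025,-.02)):
        im,i=look((g[0]+o[0],g[1]+o[1]),0,.27); cv2.imwrite("pics/m_%d.png"%len(out),im[:,:,::-1])
        x,f=fit(im,i,.056,block_cost(.0285,.0285),g,.03,.2); print(x.round(4),round(f,1)); out.append(x)
st()
E
```

```text
[ 0.5224  0.1479 -0.0255] -21.7
[ 0.5135  0.1577 -0.0267] -22.8
[ 0.4223  0.2085 -0.0663] -24.5
[0.4218 0.1973 0.033 ] -21.7
 t115.4 [0.3716 0.177  0.2698] F [ 0.2  0.1 -0.5] w0.996 ff0.0 q [0.42 0.06 2.05 0.   1.03 1.99]
```

The two views disagree by about 1 cm because the bricks barely differ in colour from the counter. I'll redo this as a joint edge fit over several views.

```bash
cat >> h.py <<'E'
def edgefit(views,g,half=.0305,rad=.016,z=.054):
    Gs=[]
    for im,i in views:
        b=cv2.GaussianBlur(im,(5,5),0).astype(np.float32)
        m=np.sqrt(sum(cv2.Sobel(b[:,:,k],cv2.CV_32F,1,0)**2+cv2.Sobel(b[:,:,k],cv2.CV_32F,0,1)**2 for k in range(3)))
        Gs.append((cv2.GaussianBlur(np.minimum(m,120),(5,5),0),i))
    t=np.linspace(-.65,.65,15)*half; h=np.full_like(t,half)
    sides=[np.c_[t,h],np.c_[t,-h],np.c_[h,t],np.c_[-h,t]]
    f=lambda th:-np.mean([np.sqrt(samp(m,i,th,z,L).mean()) for m,i in Gs for L in sides])
    n=int(rad/.002); c=[(f(k),k) for k in ([g[0]+.002*u,g[1]+.002*v,g[2]+w] for u in range(-n,n+1) for v in range(-n,n+1) for w in (-.12,-.06,0,.06,.12))]
    t0=min(c,key=lambda k:k[0])[1]
    r=minimize(f,t0,method="Nelder-Mead",options=dict(initial_simplex=np.array([t0,np.add(t0,[.002,0,0]),np.add(t0,[0,.002,0]),np.add(t0,[0,0,.04])])))
    return r.x,r.fun
E
python3 - <<'E'
from h import *
import pickle; V={}
for n,g in (("b2",(.422,.197,0)),("b1",(.522,.153,0))):
    vs=[look((g[0]+a,g[1]+b),0,.25) for a,b in ((0,0),(.03,-.03),(-.02,.03))]; V[n]=vs
    for sub in (vs,vs[:1],vs[1:2],vs[2:]): x,f=edgefit(sub,g); print(n,x.round(4),round(f,2))
pickle.dump(V,open("v.pkl","wb")); st()
E
```

```text
b2 [ 0.4169  0.1923 -0.0198] -8.54
b2 [0.4166 0.1924 0.0298] -8.5
b2 [0.4173 0.1915 0.0735] -8.8
b2 [ 0.4162  0.1934 -0.0347] -9.0
b1 [ 0.5182  0.1529 -0.0316] -8.62
b1 [ 0.5182  0.1528 -0.0265] -8.22
b1 [ 0.5204  0.1525 -0.0313] -9.17
b1 [ 0.5182  0.1532 -0.0353] -8.71
 t118.9 [0.4275 0.1827 0.2501] F [0.  0.1 0.4] w1.000 ff0.0 q [ 0.38  0.18  1.97 -0.    1.    1.95]
```

All the views agree now: brick at (0.518,0.153) and brick at (0.417,0.192). I'll pick and place the first one.

```bash
sed -i 's/def carry(x,H,depth,force,cx,cy,zfloor,zt=.30):/def carry(x,H,depth,force,cx,cy,zfloor,zt=.30,hd=0):/; s/r=downr(CY)$/r=downr(CY+hd)/' h.py; grep -n "CY+hd" h.py; python3 - <<'E'
from h import *
carry((.5184,.1529,-.03),.060,.026,20,-.038,-.002,.070,hd=np.pi/2)
E
```

```text
81:    T=CR+cx*CX+cy*CYv; r=downr(CY+hd)
at t120.4 [0.5189 0.1533 0.057 ] F [ 0.  -0.1  0.3] w1.000 ff0.0 q [0.27 0.59 1.91 0.   0.64 1.87]
grip t121.0 [0.5186 0.1529 0.0562] F [-1.3 -1.   4.7] w0.653 ff20.0 q [ 0.26  0.59  1.91 -0.    0.64  1.87]
over t123.6 [ 0.5603 -0.2357  0.2995] F [ 0.1  0.1 -1.6] w0.650 ff20.0 q [-0.42  0.34  1.62  0.    1.18  0.6 ]
in t124.8 [ 0.5609 -0.2367  0.1389] F [-0.4 -0.4 -1.4] w0.648 ff20.0 q [-0.42  0.53  1.73 -0.    0.87  0.6 ]
down t127.1 [ 0.5605 -0.2366  0.126 ] F [-3.6  1.3 12.6] w0.655 ff20.1 q [-0.42  0.55  1.74  0.    0.85  0.6 ]
open t127.7 [ 0.5602 -0.2365  0.1244] F [ 0.8 -0.3 -0.6] w0.999 ff0.0 q [-0.42  0.55  1.74 -0.    0.85  0.6 ]
out t128.8 [ 0.5595 -0.2362  0.2987] F [ 0.4  0.9 -1.4] w1.001 ff0.0 q [-0.42  0.34  1.62 -0.    1.18  0.6 ]
```

```bash
python3 - <<'E'
from h import *
env.move_linear([.45,.05,.33],v=.4)
g=(.4168,.1923,0); vs=[look((g[0]+a,g[1]+b),0,.25) for a,b in ((0,0),(.03,-.03))]
x,f=edgefit(vs,g); print(x.round(4),round(f,2))
if np.hypot(*(x[:2]-g[:2]))<.008 and f<-7: carry(x,.060,.026,20,.037,-.001,.070)
else: raise SystemExit("moved?")
E
```

```text
[0.4166 0.1919 0.0946] -8.14
at t132.7 [0.4171 0.1921 0.057 ] F [-0.4  0.4  0.9] w1.000 ff0.0 q [0.41 0.52 2.09 0.   0.53 1.88]
grip t133.3 [0.4167 0.192  0.0563] F [-1.5  0.5  4.9] w0.678 ff19.9 q [0.41 0.52 2.09 0.   0.53 1.88]
over t136.3 [ 0.6009 -0.2985  0.3001] F [ 0.1  0.4 -0.9] w0.675 ff19.9 q [-0.48  0.44  1.47  0.    1.23  2.11]
in t137.5 [ 0.6014 -0.3     0.1391] F [ 0.8  0.1 -1.4] w0.674 ff19.9 q [-0.48  0.61  1.58 -0.    0.94  2.11]
down t139.8 [ 0.6012 -0.2999  0.1261] F [-1.2  0.9 10. ] w0.673 ff20.0 q [-0.48  0.63  1.59  0.    0.92  2.11]
open t140.4 [ 0.6006 -0.2996  0.1244] F [0.1 0.2 0.2] w1.001 ff0.0 q [-0.48  0.63  1.59  0.    0.92  2.11]
out t141.4 [ 0.6    -0.2993  0.2986] F [-0.8  0.5 -0.8] w1.004 ff0.0 q [-0.48  0.44  1.47 -0.    1.23  2.11]
```

Both bricks are down. I'll do a numeric check from above, then hand in.

```bash
python3 - <<'E'
from h import *
vs=[look((CR[0]+a,CR[1]+b),0,.33) for a,b in ((0,0),(-.03,.03))]
for cx in (-.038,.037):
    T=CR+cx*CX
    for z in (.124,): x,f=edgefit(vs,(T[0],T[1],CY),z=z,rad=.012); d=x[:2]-CR; print("brick",(1e3*np.array([d@CX,d@CYv])).round(1),np.degrees(x[2]-CY).round(1),round(f,2))
x,f=fit(*vs[0],.094,tray_cost,(*CR,CY),.008,.03); d=x[:2]-CR; print("tray",(1e3*np.array([d@CX,d@CYv])).round(1),np.degrees(x[2]-CY).round(2),round(f,1))
env.set_joints([.2,-.2,1.7,0,1.4,0]); env.set_joints([1.6,-.2,1.7,0,1.4,0]); st("park")
im=env.camera("top"); i=env.camera_info("top"); a=cv2.imread("pics/g_top.png")[:,:,::-1]
d=cv2.GaussianBlur(cv2.absdiff(im,a),(5,5),0).max(2)>35; n,l,s,c=cv2.connectedComponentsWithStats(d.astype(np.uint8))
for k in range(1,n):
    if s[k,4]>30: print("changed",s[k].tolist())
E
```

```text
brick [-39.1   5.7] -2.2 -9.73
brick [37.7  5.3] -0.4 -9.74
tray [-1.6 -4.1] -0.36 -105.1
park t146.7 [-0.0243  0.4456  0.542 ] F [-0.5 -0.2 -0.2] w0.999 ff0.0 q [ 1.6 -0.2  1.7 -0.   1.4  0. ]
changed [416, 177, 73, 73, 2402]
changed [365, 218, 23, 37, 695]
changed [252, 233, 41, 83, 1155]
changed [401, 232, 15, 12, 118]
changed [184, 238, 44, 55, 1041]
changed [308, 250, 23, 28, 478]
changed [352, 255, 22, 38, 615]
```

```bash
python3 -c "
from rig import env
print(env.finish_job())"
```

```text
the job is handed in; nothing more can be done
None
```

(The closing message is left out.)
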